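# Set the press by its inner knob and start it

## Task

On the green press console, push the winged inner knob down, only as hard as it takes to free it, and, keeping it pushed, turn it clockwise past its ridge to the end of its travel, then let it spring up; the outer ring under it must not turn with it. Then let go of the knob and press the large black button, once the knob is set and not before. Do not press the small button, and leave the loose things on the bench where they are.

Things in the scene. Friction and masses are not known exactly. Their poses are not given: they have to be found in the camera images.
- console: Green fixed press console, a box 160 x 160 x 90 mm, origin at the centre of its underside, z up. On its top, concentric about its z axis: a fluted aluminium outer ring (82 mm across, 14 mm high) and above it the black inner knob, a round skirt (44 mm across, 6 mm high) with an upright wing on it (44 mm long, 14 mm thick, 36 mm high, flat sides) to be pinched across its thickness.
- knob_axis (a point): Point on the common axis of knob and ring at the console's top face, 90 mm above the bench. With the knob up, heights above the bench: wing's top 177 mm, skirt's top face 141 mm, skirt's underside 135 mm. Skirt and wing are one piece and sink together when pushed. The ring stands on a screw collar whose height varies: 5 to 25 mm of gap under the skirt, not measured.
- park_pip (a point): Small steel pip (4 mm) on the console, 54 mm from the axis; the wing's marked end points near it while parked. Push of the knob: about 2 N through a free travel that varies from 0 to 20 mm, then a spring, 2.5 N per mm. A ridge stops it turning until 3 mm into the spring (10 N); at 5 mm into it (15 N) the skirt lands on the ring and drags it along. Turn it at 12 to 13 N of push.
- set_pip (a point): Larger steel pip (7 mm) on the console, 54 mm from the axis, where the wing's marked end points at the end of its travel, with the knob set.
- knob (a joint): Turn of the inner knob, rad, growing clockwise seen from above, from 0 to its end stop at 1.3. The wing's length lies at the console's yaw + 0.65 - value, counter-clockwise from world x. Parked it reads 0 to 0.5; an unpushed knob is blocked by the ridge between 0.6 and 1.1; set is 1.13 to 1.3, sprung up. Friction about 0.03 N m; it stays where it is left.
- ring (a joint): Turn of the outer ring, rad, clockwise from above; 0 at the start and it must stay there. It turns very easily (0.02 N m).
- start_top (a point): Centre of the top of the large round black button (36 mm across), on a green fixed post 70 x 70 x 50 mm beside the console, left or right. Top about 72 mm above the bench. It travels 6 mm straight down and springs back; fully down takes 5 N.
- start (a joint): Travel of the large button, m, 0 (up) to 0.006 (down).
- small_top (a point): Centre of the top of the small round black button (20 mm across), on an equal post on the other side; leave it alone.
- small (a joint): Travel of the small button, m, 0 (up) to 0.006 (down).
- tin: Bystander: flat round steel shoe-polish tin, 68 mm across, 26 high; origin at its underside.
- spool: Bystander: wooden thread spool, 40 mm across, 42 high; origin at its underside.
- heels: Bystander: pair of stacked rubber heel blanks, 60 x 58 x 24 mm; origin at its underside.
- last: Bystander: wooden shoe last, about 225 mm long, 88 high; origin at its underside.
- hammer: Bystander: hammer lying on the bench; origin at its underside.
- brush: Bystander: brush lying on the bench; origin at its underside.
- awl: Bystander: awl lying on the bench, 160 mm long; origin at its underside.
- nails: Bystander: small steel nail bowl, 70 mm across, 50 high; origin at its underside.
There are look-alikes about, which are no part of the job. What is shaped like the part that bears start_top but blue or yellow is not meant.

How it is judged:
On the way, in this order (a step that is already met when the one before it is completed fails the run):
1. the inner knob is past its ridge and let go (value of joint knob above 1.13 rad and contact force between the fingers and anything else below 0.1 N), for 0.2 s.
2. the large button is pressed down (value of joint start above 0.004 m), for 0.05 s.
At the end, for the whole second after the job is handed in: The inner knob stands past its ridge (joint above 1.13 rad), the outer ring within 0.1 rad of its start, and both buttons are up again (value of joint knob above 1.13 rad and value of joint ring between -0.1 and 0.1 rad and value of joint each of start, small below 0.0015 m); the robot touches nothing.
It fails at once if the outer ring turned by more than 0.1 rad (value of joint ring above 0.1 rad or value of joint ring below -0.1 rad).
It fails at once if the large button pressed (over 3 mm) before the knob was set (value of joint start above 0.003 m and value of joint knob below 1.1 rad).
It fails at once if the small button pressed (over 3 mm) (value of joint small above 0.003 m).
It fails at once if a loose thing moved by more than 30 mm (distance of any of tin, spool, heels, last, hammer, brush, awl, nails from where it was at the start of the episode above 0.03 m).
It also fails if it takes over 61 s, if anything falls off the work surface, if the arm or the gripper's body presses on something with over 40 N, if the wrist force passes 120 N, or if a joint passes its speed limit or range.

## Robot

A 7-joint arm with a two-finger parallel gripper is mounted at the origin on the work surface. World frame = base frame: x ahead of the robot, y to its left, z up, the work surface at z = 0. Lengths are in m, angles in rad, forces in N, time in s.
With the tool pointing down it reaches from about 0.425 to 0.95 m from the base axis. Payload 4.7 kg.
Tool frame: the origin (TCP) lies where the fingers leave the gripper's body, on its centre line; the fingertips stand 70 mm ahead of it and the grasp point (between the pads) lies 51 mm ahead of it; y points along the fingers, x is the direction in which the jaws open and shut, and the axes are right-handed (so a half turn about y gives the same grasp; the last joint's range is limited). The gripper opens to 87 mm and grips with 3 to 60 N. Pads are 19 mm wide; open, the fingers measure 117 mm over their backs; the gripper's body (75 mm by 190 mm) begins 51 mm behind the grasp point.
Start: joints at [1.316, 0.469, -0.049, 1.532, 0.024, 1.141, -0.082], TCP at [0.151, -0.658, 0.292] pointing down, gripper open.
Joint ranges: [-2.59, 2.59], [-0.33, 1.99], [-1.39, 1.29], [0.1, 2.45], [-1.04, 4.18], [0.21, 1.99], [-2.66, 2.66]. Speed limits (rad/s): [2.57, 2.57, 3.14, 3.14, 3.14, 3.14, 3.14].

## Interface

Orientations are given as a unit quaternion [w, x, y, z].
In Python, from cell import ctrl, camera, camera_model, ticket, boxes_of gives the robot as it stands.
- The arm moves only by the tool carry_out, never from a script. Its argument "targets" is a list of rows, each a list of 3 entries, a list of its own where there are three numbers: the shift along the tool's x, y, z in cm, then the turn, a rotation vector about the tool's x, y, z in degrees, then the closure, from -1 (fully open) to 1 (shut). A call has 1 to 12 rows; each row shifts and turns the commanded pose from where the row before left it, along the tool's axes as they then stand; what a row does not reach is not made up. A row lasts 1/8 s, in which the tool goes at most 62.5 mm and 10.7 degrees, less where a joint would pass 70% of its speed; a pose out of reach is approached as far as the arm can. A call with a gripper value outside its range is refused whole. The fingers move at their own pace and stop on an object; "squeeze" is the grip in N (left out, the last holds). Time passes only in rows, so rows that do not move let the fingers close. It gives the time, the measured TCP pose, the force and the opening at its end, in the units of the state.
- ctrl.get_obs(): the state, without advancing time (a new reading comes with each control period).
- camera(name): name is "scene" or "top" or "wrist"; returns the picture (420x560x3 uint8, red, green, blue); there is no depth.
- camera_model(name): a dict with "fx", "fy", "cx", "cy" (pixels), "T" (4x4, takes a point from camera to world coordinates). Camera axes: x right, y down, z forward; pixel columns grow to the right and rows downward; lengths in m; the calibration is good to about 2 mm. A picture is of the moment at which its call begins: read the wrist's pose just before it. camera_model takes no time and is no camera call; for the wrist camera it gives the pose at the moment of the call.
- ticket.finish_job(): hands the job in, once; it reports no verdict.
Trained networks look in the newest picture that a camera, given by its name, has taken for a name from the list of things; names that differ only in an ending like _2 or _b are one class to them, and where a whole thing is asked for, a point or a joint stands for the part that bears it (a point fixed in the world has none). Each returns a list of dicts, best first, with "score" (0 to 1); they miss things now and then, are a little off and sometimes report something else, mostly with a low value. They report only what shows in the picture. A call takes as long as a camera call. They do not tell look-alikes from the thing itself.
- boxes_of(name, camera): "xy" ([column, row] as shares, 0 to 1, of the picture: columns of its width, rows of its height, amid what is visible of it).
The state is a dict: "time_s": time; "joint_positions": joint angles; "joint_velocities": joint speeds; "joint_efforts": joint torques, N m; "position": TCP position; "orientation": TCP orientation; "force": force on the tool from outside, world axes, zero at the start; "wrist_torque": the same for the moment, N m; "gripper_width": finger opening in m.
Only numpy, scipy, OpenCV 4.12 (cv2) and the standard library are available. Lean on these libraries where they do the work, as an engineer would, in place of code of your own. Each camera call takes 0.05 s, during which the arm holds its last target.

## Working session

There is one attempt and no reset: what is moved stays moved. The work goes in short steps, Python scripts to look and compute and a tool call to move; the robot and the scene stay as the last step left them, time stands still between calls to the robot, and variables do not carry over. Pictures are saved under pics/ and viewed, and the job is handed in when it is done.

Besides the shell and the picture viewer there is one more tool, called after "Request:" in YAML: its name, and indented under it one key for each argument. carry_out: Moves the arm, as the interface text tells. Its arguments: {"type":"object","properties":{"targets":{"type":"array","items":{"type":"array"}},"squeeze":{"type":"number"}},"required":["targets"]}

```bash
ls; mkdir -p pics
cat > h.py <<'E'
import numpy as np, cv2
from cell import ctrl, camera, camera_model, ticket, boxes_of
def save(n,im,crop=None,s=1):
    if crop: im=im[crop[1]:crop[3],crop[0]:crop[2]]
    im=cv2.resize(im,None,fx=s,fy=s,interpolation=cv2.INTER_CUBIC)
    cv2.imwrite('pics/'+n+'.png',cv2.cvtColor(im,cv2.COLOR_RGB2BGR))
def at(m,u,v,z):
    T=np.array(m['T']);d=T[:3,:3]@np.array([(u-m['cx'])/m['fx'],(v-m['cy'])/m['fy'],1]);o=T[:3,3]
    return o+d*(z-o[2])/d[2]
def proj(m,p):
    T=np.array(m['T']);c=T[:3,:3].T@(np.array(p)-T[:3,3]);return np.array([m['fx']*c[0]/c[2]+m['cx'],m['fy']*c[1]/c[2]+m['cy']])
E
python3 - <<'E'
from h import *
Z=dict(knob_axis=.177,set_pip=.09,park_pip=.09,start_top=.072,small_top=.072,console=.09)
for c in('scene','top'):
    im=camera(c);save(c+'0',im);m=camera_model(c);np.save(c+'0.npy',im)
    print(c,np.round(m['T'],3).tolist())
    for n,z in Z.items():
        for b in boxes_of(n,c)[:3]:
            u,v=b['xy'][0]*560,b['xy'][1]*420;print(n,round(b['score'],2),round(u),round(v),at(m,u,v,z).round(3))
print(ctrl.get_obs())
E
```

```text
pics
scene [[-0.354, 0.705, -0.614, 1.378], [0.935, 0.273, -0.225, 0.299], [0.009, -0.654, -0.756, 1.078], [0.0, 0.0, 0.0, 1.0]]
knob_axis 0.32 391 252 [0.659 0.286 0.177]
set_pip 0.74 269 236 [0.647 0.008 0.09 ]
start_top 0.73 391 249 [0.568 0.282 0.072]
start_top 0.71 411 214 [0.442 0.304 0.072]
start_top 0.54 341 233 [0.561 0.159 0.072]
console 0.77 270 233 [0.637 0.007 0.09 ]
top [[0.005, -0.99, 0.144, 0.39], [-1.0, -0.004, 0.01, 0.008], [-0.009, -0.144, -0.99, 1.359], [0.0, 0.0, 0.0, 1.0]]
knob_axis 0.95 290 199 [ 0.592 -0.006  0.177]
set_pip 0.63 290 199 [ 0.607 -0.007  0.09 ]
park_pip 0.79 287 202 [0.598 0.001 0.09 ]
start_top 0.72 178 262 [0.438 0.29  0.072]
start_top 0.62 227 219 [0.556 0.164 0.072]
start_top 0.56 128 292 [0.36  0.421 0.072]
small_top 0.61 391 212 [ 0.575 -0.278  0.072]
console 0.66 290 198 [ 0.608 -0.005  0.09 ]
{'time_s': 0.7, 'joint_positions': array([ 1.31608927,  0.46857067, -0.04859203,  1.5325067 ,  0.0241278 ,
        1.14099271, -0.08232394]), 'joint_velocities': array([ 0.00092159,  0.00235213, -0.00021253, -0.00029967, -0.00037894,
        0.00081486,  0.00089818]), 'joint_efforts': array([ 2.40211812e-04, -5.07680726e+01, -8.08038795e-02, -2.36410511e+01,
       -6.13604556e-02,  3.11403524e-02, -5.92021525e-07]), 'position': array([ 0.15116191, -0.65786734,  0.29228979]), 'orientation': array([-0.55312618,  0.55316668, -0.44045461,  0.44051991]), 'force': array([-0.1629362 ,  0.20463075,  0.51530402]), 'wrist_torque': array([ 0.01570853,  0.02132603, -0.01399508]), 'gripper_width': 0.0866077141911351}
```

View pics/scene0.png

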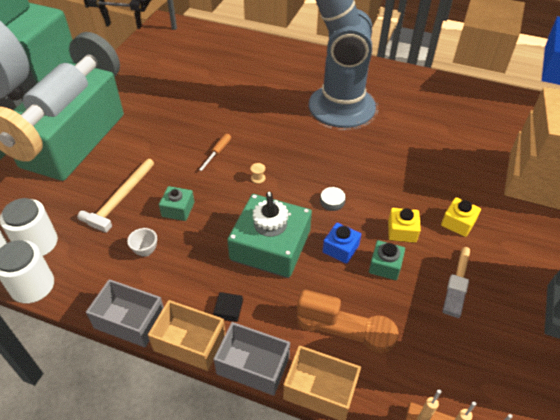

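View pics/top0.png

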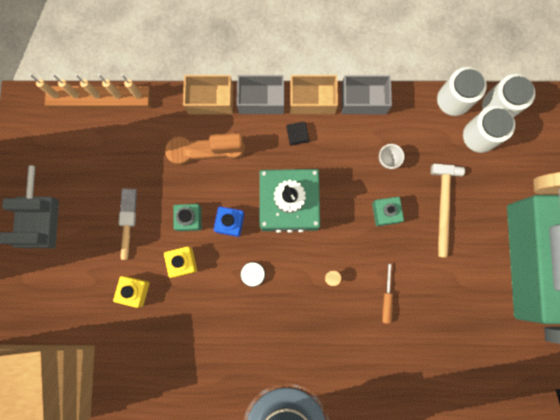

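Run:
```python
from h import *
save('top_crop',np.load('top0.npy'),(200,150,420,260),3.6)
save('sc_crop',np.load('scene0.npy'),(130,130,430,320),2.6)
```

```text
(no output)
```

View pics/top_crop.png

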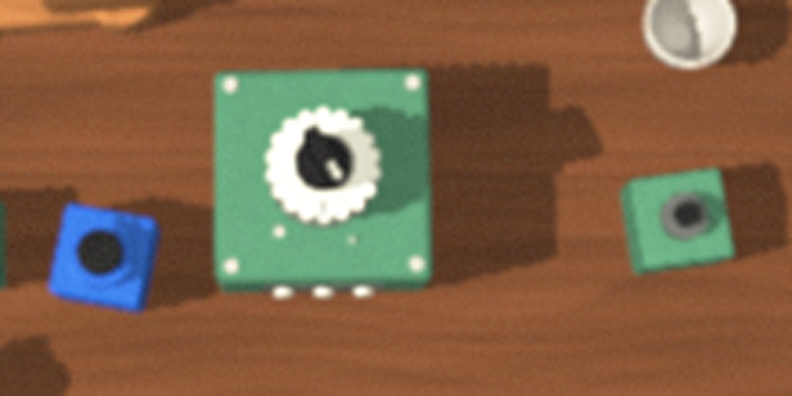

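View pics/sc_crop.png

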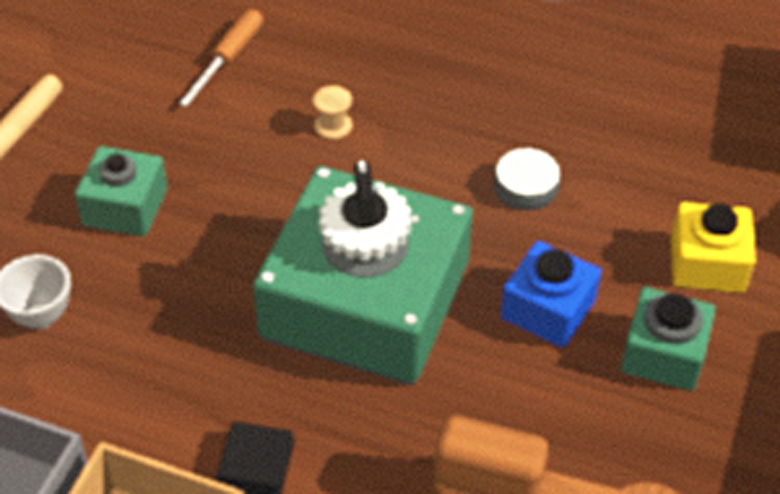

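The console is at top pixels (290,199), and the black knob's white mark points to the lower right. There are four large-button candidates in the top view: the green post at (186,215), the blue one at (228,220), and yellow ones at (180,262) and (129,291). The green post at (389,210) carries the small button with a smaller cap. Green at (186,215) fits, because the others are the wrong colour and its cap is larger than the one on the right.

```bash
cat >> h.py <<'E'
from scipy.spatial.transform import Rotation as R
def rot(o): return R.from_quat([o[1],o[2],o[3],o[0]])
def delta(p,yawx=None,o=None):
    """tool shift cm to TCP target p, and turn (deg about tool z) to bring tool x to world angle yawx (mod pi), pointing down"""
    ob=ctrl.get_obs() if o is None else o
    r=rot(ob['orientation']);d=r.inv().apply(np.array(p)-ob['position'])*100
    x=r.apply([1,0,0]);a=np.arctan2(x[1],x[0]);z=r.apply([0,0,1])
    print('t',ob['time_s'],'pos',ob['position'].round(4),'toolx ang deg',np.degrees(a).round(2),'z',z.round(4),'shift cm',d.round(2),'F',ob['force'].round(2),'w',round(ob['gripper_width'],4),'j',ob['joint_positions'].round(2))
    if yawx is not None:
        t=-(yawx-a); t=(t+np.pi/2)%np.pi-np.pi/2; print('turn deg about tool z',np.degrees(t).round(2))
E
python3 - <<'E'
from h import *
m=camera_model('top')
P=[(230,84),(412,82),(416,264),(231,265)]
W=np.array([at(m,200+u/3.6,150+v/3.6,.09) for u,v in P]);print(W.round(4),'c',W.mean(0).round(4))
for i in range(4):
    d=W[(i+1)%4]-W[i];print(np.linalg.norm(d[:2]).round(4),np.degrees(np.arctan2(d[1],d[0])).round(2))
for n,(u,v,z) in dict(set=(279,232,.09),park=(352,240,.09),wa=(312,132,.177),wb=(337,176,.177),smallb=(688,213,.072)).items(): print(n,at(m,200+u/3.6,150+v/3.6,z).round(4))
print('start',at(m,186,215,.072).round(4), proj(m,W.mean(0)))
save('start_crop',np.load('top0.npy'),(110,170,320,310),3.6)
m=camera_model('wrist');T=np.array(m['T']);ob=ctrl.get_obs();r=rot(ob['orientation'])
print('cam in tool',r.inv().apply(T[:3,3]-ob['position']),(r.inv().as_matrix()@T[:3,:3]).round(3),m['fx'])
delta([.6,0,.35],0)
E
```

```text
[[ 0.6765  0.0645  0.09  ]
 [ 0.6785 -0.0713  0.09  ]
 [ 0.5419 -0.0735  0.09  ]
 [ 0.5406  0.0624  0.09  ]] c [ 0.6094 -0.0045  0.09  ]
0.1358 -89.18
0.1366 -179.06
0.1359 90.55
0.136 0.88
set [0.5652 0.0272 0.09  ]
park [ 0.5595 -0.0265  0.09  ]
wa [0.6232 0.0035 0.177 ]
wb [ 0.5923 -0.0138  0.177 ]
smallb [ 0.5832 -0.2779  0.072 ]
start [0.5652 0.2741 0.072 ] [289.50072964 198.07195943]
cam in tool [ 0.0003343  -0.09182911  0.06628715] [[ 1.    -0.001  0.   ]
 [-0.    -0.245  0.97 ]
 [-0.001 -0.97  -0.245]] 365.19359042608636
t 0.7 pos [ 0.1512 -0.6579  0.2923] toolx ang deg -77.06 z [0.9746 0.2239 0.    ] shift cm [-54.07  -5.78  58.47] F [-0.16  0.2   0.52] w 0.0866 j [ 1.32  0.47 -0.05  1.53  0.02  1.14 -0.08]
turn deg about tool z -77.06
```

View pics/start_crop.png

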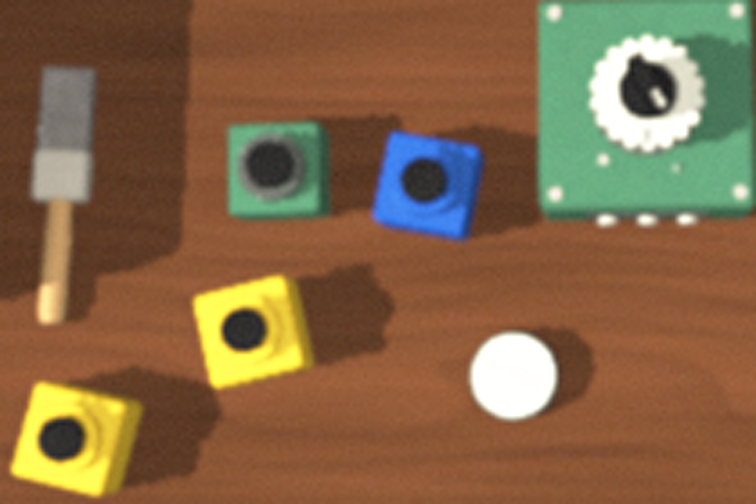

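```bash
cat > fix.py <<'E'
s=open('h.py').read()
i=s.index('def delta'); s=s[:i]+'''def delta(p=None,yawx=None):
    ob=ctrl.get_obs(); r=rot(ob['orientation'])
    x=r.apply([1,0,0]);a=np.arctan2(x[1],x[0]);y=r.apply([0,1,0])
    print('t',ob['time_s'],'pos',ob['position'].round(4),'toolx deg',np.degrees(a).round(2),'y',y.round(4),'F',ob['force'].round(2),'M',ob['wrist_torque'].round(3),'w',round(ob['gripper_width'],4),'j',ob['joint_positions'].round(2))
    if p is not None: print('shift cm',(r.inv().apply(np.array(p)-ob['position'])*100).round(2))
    if yawx is not None:
        t=-(np.radians(yawx)-a); t=(t+np.pi/2)%np.pi-np.pi/2; print('turn deg about tool y',np.degrees(t).round(2))
'''
open('h.py','w').write(s)
E
python3 fix.py; python3 -c "
from h import *
delta([.609,-.0045,.36],-60.8)"
```

```text
t 0.7 pos [ 0.1512 -0.6579  0.2923] toolx deg -77.06 y [ 0.e+00 -1.e-04 -1.e+00] F [-0.16  0.2   0.52] M [ 0.016  0.021 -0.014] w 0.0866 j [ 1.32  0.47 -0.05  1.53  0.02  1.14 -0.08]
shift cm [-53.43  -6.78  59.25]
turn deg about tool y -16.26
```

Request:
carry_out:
  targets:
    - [[-3.56, -0.45, 3.95], [0, 0, 0], -1]
    - [[-3.56, -0.45, 3.95], [0, 0, 0], -1]
    - [[-3.56, -0.45, 3.95], [0, 0, 0], -1]
    - [[-3.56, -0.45, 3.95], [0, 0, 0], -1]
    - [[-3.56, -0.45, 3.95], [0, 0, 0], -1]
    - [[-3.56, -0.45, 3.95], [0, 0, 0], -1]
    - [[-3.56, -0.45, 3.95], [0, 0, 0], -1]
    - [[-3.56, -0.45, 3.95], [0, 0, 0], -1]
    - [[-3.56, -0.45, 3.95], [0, 0, 0], -1]
    - [[-3.56, -0.45, 3.95], [0, 0, 0], -1]
    - [[-3.56, -0.45, 3.95], [0, 0, 0], -1]
    - [[-3.56, -0.45, 3.95], [0, 0, 0], -1]

```text
time_s: 2.2
position: [0.5183, -0.134, 0.3468]
orientation: [0.553, -0.553, 0.44, -0.441]
force: [-0.3, -1.5, 0.1]
gripper_width: 0.0871
```

```bash
python3 -c "
from h import *
delta([.609,-.0045,.36],-60.8)"
```

```text
t 2.2 pos [ 0.5183 -0.134   0.3468] toolx deg -77.08 y [ 8.e-04 -6.e-04 -1.e+00] F [-0.32 -1.54  0.06] M [-0.048 -0.022 -0.043] w 0.0871 j [ 0.52  0.22 -0.4   1.78  0.1   1.16 -1.26]
shift cm [-10.6   -1.32  11.74]
turn deg about tool y -16.28
```

Request:
carry_out:
  targets:
    - [[-3.53, -0.44, 3.91], [0, 0, 0], -1]
    - [[-3.53, -0.44, 3.91], [0, 0, 0], -1]
    - [[-3.53, -0.44, 3.91], [0, 0, 0], -1]
    - [[0, 0, 0], [0, -8.1, 0], -1]
    - [[0, 0, 0], [0, -8.2, 0], -1]
    - [[0, 0, 0], [0, 0, 0], -1]
    - [[0, 0, 0], [0, 0, 0], -1]

```text
time_s: 3.08
position: [0.608, -0.0062, 0.3595]
orientation: [-0.61, 0.61, -0.358, 0.358]
force: [0.6, 0.6, -0.4]
gripper_width: 0.0868
```

Run:
```python
from h import *
delta([.609,-.0045,.36],-60.8)
m=camera_model('wrist');im=camera('wrist');save('w1',im);np.save('w1.npy',im)
import pickle;pickle.dump(m,open('w1.pkl','wb'))
print(proj(m,[.609,-.0045,.177]),proj(m,[.609,-.0045,.09]))
for n in('knob_axis','set_pip','park_pip'):
    for b in boxes_of(n,'wrist')[:2]:
        u,v=b['xy'][0]*560,b['xy'][1]*420;print(n,round(b['score'],2),round(u),round(v),at(m,u,v,.177 if n[0]=='k' else .09).round(4))
```

```text
t 3.075 pos [ 0.608  -0.0062  0.3595] toolx deg -60.91 y [ 1.e-04 -2.e-04 -1.e+00] F [ 0.58  0.63 -0.41] M [-0.016  0.006  0.051] w 0.0868 j [ 0.33  0.36 -0.51  1.59  0.18  1.24 -1.28]
shift cm [-0.1  -0.05  0.17]
turn deg about tool y -0.11
[282.17475463 202.88585416] [282.53313266 183.01208491]
knob_axis 0.93 282 177 [0.6268 0.0055 0.177 ]
set_pip 0.89 283 174 [ 0.6169 -0.0008  0.09  ]
park_pip 0.82 282 177 [ 0.6142 -0.0011  0.09  ]
```

View pics/w1.png

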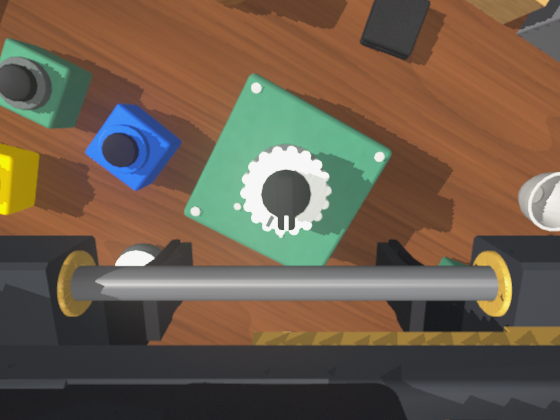

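Run:
```python
from h import *
im=np.load('w1.npy');save('w1c',im,(180,70,400,280),2.8*1.0)
import pickle;m=pickle.load(open('w1.pkl','rb'))
A=at(m,256,88,.09);B=at(m,379,157,.09);C=at(m,195,211,.09)
print(A,B,C,'centre',(B+C)/2,np.degrees(np.arctan2(*(A-B)[1::-1])),np.degrees(np.arctan2(*(A-C)[1::-1])))
```

```text
[0.6761584  0.06129339 0.09      ] [ 0.67786351 -0.07500055  0.09      ] [0.54022381 0.05964484 0.09      ] centre [ 0.60904366 -0.00767785  0.09      ] 90.71676562598813 0.6948196630120029
```

View pics/w1c.png

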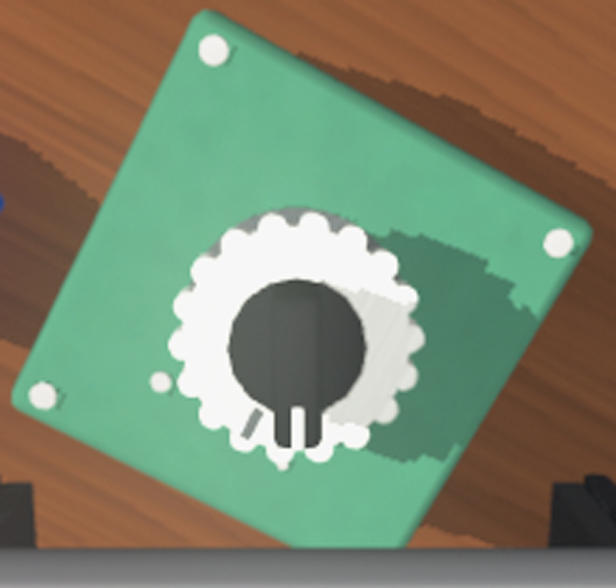

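Run:
```python
from h import *
im=np.load('scene0.npy');m=camera_model('scene')
P=[(323,173),(458,210),(411,318),(267,277)]
W=np.array([at(m,130+u/2.6,130+v/2.6,.092) for u,v in P]);print(W.round(4),W.mean(0))
```

```text
[[ 0.5444 -0.0728  0.092 ]
 [ 0.5424  0.063   0.092 ]
 [ 0.6766  0.0652  0.092 ]
 [ 0.68   -0.0711  0.092 ]] [ 0.61084885 -0.00393913  0.092     ]
```

```bash
python3 -c "
from h import *
delta([.6095,-.0052,.214],-60.9)"
```

```text
t 3.275 pos [ 0.608  -0.0061  0.3596] toolx deg -60.82 y [ 2.e-04 -2.e-04 -1.e+00] F [ 0.43  0.34 -0.86] M [-0.005 -0.017 -0.039] w 0.0871 j [ 0.33  0.35 -0.51  1.59  0.18  1.24 -1.28]
shift cm [-1.000e-02  1.456e+01  1.700e-01]
turn deg about tool y 0.08
```

Request:
carry_out:
  targets:
    - [[0, 4.5, 0.1], [0, 0, 0], -1]
    - [[0, 4.5, 0.07], [0, 0, 0], -1]
    - [[0, 3.5, 0], [0, 0, 0], -1]
    - [[0, 2.0, 0], [0, 0, 0], -1]
    - [[0, 0, 0], [0, 0, 0], -1]
    - [[0, 0, 0], [0, 0, 0], -1]
    - [[0, 0, 0], [0, 0, 0], -1]
    - [[0, 0, 0], [0, 0, 0], -1]

```text
time_s: 4.28
position: [0.61, -0.0051, 0.2155]
orientation: [0.61, -0.61, 0.357, -0.358]
force: [-0.6, 0.8, 0.6]
gripper_width: 0.087
```

Run:
```python
from h import *
delta([.6095,-.0052,.214],-60.9)
m=camera_model('wrist');im=camera('wrist');save('w2',im)
save('s2',camera('scene'),(200,130,400,290),3.5)
F=[]
for i in range(8): camera('wrist');F.append(ctrl.get_obs()['force'])
print(np.round(F,2),np.mean(F,0)); delta()
```

```text
t 4.275 pos [ 0.61   -0.0051  0.2155] toolx deg -60.77 y [ 1.9e-03 -2.0e-04 -1.0e+00] F [-0.57  0.77  0.65] M [-0.006 -0.037 -0.024] w 0.087 j [ 0.29  0.48 -0.48  1.75  0.26  0.97 -1.35]
shift cm [-0.01  0.15 -0.05]
turn deg about tool y 0.13
[[ 0.24 -0.57 -1.32]
 [-0.49  0.02  1.06]
 [ 0.18 -0.67 -0.35]
 [ 0.23 -0.43 -0.32]
 [ 0.24 -0.52 -0.46]
 [-0.13 -0.12 -0.11]
 [ 0.05 -0.73  0.41]
 [ 0.93 -0.42  0.48]] [ 0.15519825 -0.43045198 -0.07495413]
t 4.775 pos [ 0.6096 -0.0051  0.2144] toolx deg -60.76 y [-1.e-04 -1.e-04 -1.e+00] F [ 0.93 -0.42  0.48] M [ 0.013  0.    -0.001] w 0.087 j [ 0.29  0.48 -0.48  1.76  0.27  0.97 -1.35]
```

View pics/w2.png

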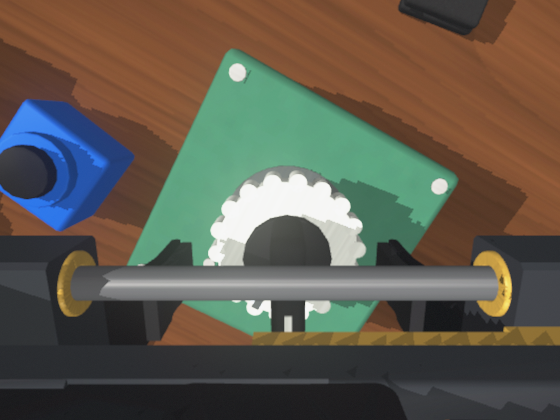

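View pics/s2.png

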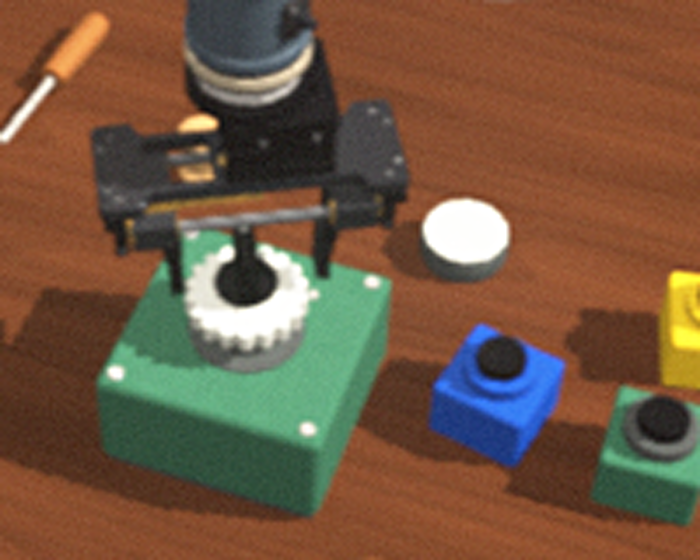

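Request:
carry_out:
  targets:
    - [[0.1, 0, 0], [0, 0, 0], 1]
    - [[0, 0, 0], [0, 0, 0], 1]
    - [[0, 0, 0], [0, 0, 0], 1]
    - [[0, 0, 0], [0, 0, 0], 1]
    - [[0, 0, 0], [0, 0, 0], 1]
    - [[0, 0, 0], [0, 0, 0], 1]
    - [[0, 0, 0], [0, 0, 0], 1]
    - [[0, 0, 0], [0, 0, 0], 1]
  squeeze: 5

```text
time_s: 5.78
position: [0.6101, -0.006, 0.2145]
orientation: [-0.61, 0.61, -0.358, 0.358]
force: [0.2, -0.6, 0.7]
gripper_width: 0.0149
```

```bash
cat >> h.py <<'E'
def avg(n=6):
    F=[];M=[];P=[];W=[]
    for i in range(n):
        camera('wrist');o=ctrl.get_obs();F.append(o['force']);M.append(o['wrist_torque']);P.append(o['position'])
    r=rot(o['orientation'])
    print('F world',np.mean(F,0).round(2),'F tool',r.inv().apply(np.mean(F,0)).round(2),'M tool',r.inv().apply(np.mean(M,0)).round(3),'P',np.mean(P,0).round(5),'w',o['gripper_width'])
E
python3 -c "
from h import *
delta();avg();delta()"
```

```text
t 5.775 pos [ 0.6101 -0.006   0.2145] toolx deg -60.76 y [ 1.e-04 -1.e-04 -1.e+00] F [ 0.23 -0.63  0.72] M [-0.248 -0.106  0.002] w 0.0149 j [ 0.3   0.49 -0.48  1.75  0.27  0.97 -1.35]
F world [ 0.81 -1.17 -0.02] F tool [1.42 0.02 0.13] M tool [ 0.054 -0.054 -0.321] P [ 0.61028 -0.00636  0.21451] w 0.013768907906121246
t 6.075 pos [ 0.6103 -0.0064  0.2145] toolx deg -60.78 y [ 5.e-04 -5.e-04 -1.e+00] F [ 0.47 -1.07 -0.67] M [-0.369 -0.236  0.057] w 0.0138 j [ 0.3   0.49 -0.48  1.75  0.27  0.97 -1.35]
```

Request:
carry_out:
  targets:
    - [[0.1, 0, 0], [0, 0, 0], 1]
    - [[0, 0, 0], [0, 0, 0], 1]
    - [[0, 0, 0], [0, 0, 0], 1]
    - [[0, 0, 0], [0, 0, 0], 1]
  squeeze: 5

```text
time_s: 6.58
position: [0.6104, -0.0065, 0.2145]
orientation: [0.61, -0.61, 0.358, -0.357]
force: [-0.6, -0.4, 0.8]
gripper_width: 0.0143
```

```bash
python3 -c "
from h import *
avg(8);delta()"
```

```text
F world [-1.06  0.66  1.53] F tool [-1.1  -1.53 -0.6 ] M tool [-0.051 -0.026  0.218] P [ 0.61046 -0.00658  0.21448] w 0.014249414311304933
t 6.975 pos [ 0.6105 -0.0066  0.2145] toolx deg -60.75 y [-1.e-04  2.e-04 -1.e+00] F [-1.29  1.35  1.25] M [0.233 0.208 0.07 ] w 0.0142 j [ 0.3   0.49 -0.48  1.75  0.26  0.97 -1.35]
```

Request:
carry_out:
  targets:
    - [[-0.04, 0, 0], [0, 0, 0], 1]
    - [[0, 0, 0], [0, 0, 0], 1]
    - [[0, 0.2, 0], [0, 0, 0], 1]
    - [[0, 0.2, 0], [0, 0, 0], 1]
    - [[0, 0, 0], [0, 0, 0], 1]
  squeeze: 35

```text
time_s: 7.6
position: [0.6105, -0.0065, 0.2112]
orientation: [-0.61, 0.61, -0.357, 0.358]
force: [-2.1, 0.2, 6.6]
gripper_width: 0.0137
```

```bash
python3 -c "
from h import *
avg(6);delta()"
```

```text
F world [-2.12 -0.08  7.21] F tool [-0.96 -7.21 -1.89] M tool [-0.5   -0.002  0.304] P [ 0.61051 -0.00649  0.2113 ] w 0.013533969294141985
t 7.9 pos [ 0.6105 -0.0065  0.2113] toolx deg -60.77 y [ 5.e-04 -4.e-04 -1.e+00] F [-1.69 -0.03  6.51] M [ 0.074  0.586 -0.046] w 0.0135 j [ 0.29  0.49 -0.48  1.76  0.27  0.96 -1.35]
```

Request:
carry_out:
  targets:
    - [[0, 0.12, 0], [0, 0, 0], 1]
    - [[0, 0.1, 0], [0, 0, 0], 1]
    - [[0, 0, 0], [0, 0, 0], 1]
    - [[0, 0, 0], [0, 0, 0], 1]

```text
time_s: 8.4
position: [0.6106, -0.0065, 0.2098]
orientation: [-0.61, 0.61, -0.357, 0.358]
force: [-3.8, 0.2, 10.0]
gripper_width: 0.0138
```

```bash
python3 -c "
from h import *
avg(8);delta()"
```

```text
F world [-3.31 -0.25  9.94] F tool [-1.38 -9.94 -3.01] M tool [-0.8   -0.033  0.423] P [ 0.61056 -0.00645  0.20978] w 0.01345458780090117
t 8.8 pos [ 0.6106 -0.0064  0.2098] toolx deg -60.77 y [ 8.e-04 -7.e-04 -1.e+00] F [-3.23  0.54  9.93] M [0.02  0.941 0.059] w 0.0135 j [ 0.29  0.49 -0.48  1.76  0.27  0.96 -1.35]
```

Request:
carry_out:
  targets:
    - [[0, 0.13, 0], [0, 0, 0], 1]
    - [[0, 0, 0], [0, 0, 0], 1]
    - [[0, 0, 0], [0, 0, 0], 1]

```text
time_s: 9.18
position: [0.6106, -0.0064, 0.2089]
orientation: [-0.61, 0.61, -0.357, 0.358]
force: [-3.4, -0.2, 12.8]
gripper_width: 0.014
```

```bash
python3 -c "
from h import *
avg(8);delta()"
```

```text
F world [-4.07 -0.21 12.29] F tool [ -1.79 -12.29  -3.65] M tool [-0.961 -0.017  0.488] P [ 0.61059 -0.00643  0.20887] w 0.013672831325551915
t 9.575 pos [ 0.6106 -0.0064  0.2089] toolx deg -60.77 y [ 1.e-03 -8.e-04 -1.e+00] F [-3.49  0.09 11.72] M [-0.031  1.087 -0.01 ] w 0.0137 j [ 0.29  0.49 -0.48  1.76  0.27  0.96 -1.35]
```

Request:
carry_out:
  targets:
    - [[0, 0, 0], [0, 5, 0], 1]
    - [[0, 0, 0], [0, 5, 0], 1]
    - [[0, 0, 0], [0, 5, 0], 1]
    - [[0, 0, 0], [0, 0, 0], 1]
    - [[0, 0, 0], [0, 0, 0], 1]

```text
time_s: 10.2
position: [0.6106, -0.0066, 0.2089]
orientation: [-0.558, 0.558, -0.434, 0.435]
force: [-3.6, -1.0, 11.9]
gripper_width: 0.0134
```

```bash
python3 -c "
from h import *
avg(6);delta();save('w3',camera('wrist'))"
```

```text
F world [-3.87 -0.42 12.04] F tool [ -0.53 -12.04  -3.84] M tool [-1.039  0.01   0.188] P [ 0.61065 -0.00662  0.2089 ] w 0.013810010594557083
t 10.5 pos [ 0.6107 -0.0066  0.2089] toolx deg -75.79 y [ 1.1e-03 -9.0e-04 -1.0e+00] F [-3.7  -0.11 11.29] M [-0.07   1.074 -0.007] w 0.0138 j [ 0.25  0.48 -0.42  1.76  0.23  0.95 -1.58]
```

View pics/w3.png

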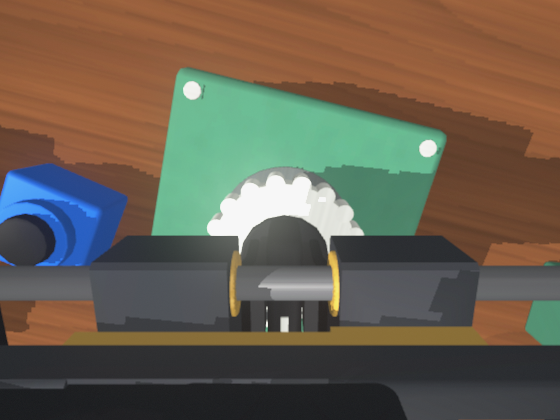

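Request:
carry_out:
  targets:
    - [[0, 0.02, 0], [0, 5, 0], 1]
    - [[0, 0, 0], [0, 5, 0], 1]
    - [[0, 0, 0], [0, 5, 0], 1]
    - [[0, 0, 0], [0, 5, 0], 1]
    - [[0, 0, 0], [0, 0, 0], 1]

```text
time_s: 11.18
position: [0.6107, -0.0069, 0.2088]
orientation: [-0.474, 0.474, -0.524, 0.525]
force: [-2.8, -1.3, 12.7]
gripper_width: 0.0134
```

```bash
python3 -c "
from h import *
delta();avg(5);delta()
im=camera('top');save('t3',im,(200,150,420,260),3.6);save('s3',camera('scene'),(200,130,400,290),3.5)"
```

```text
t 11.175 pos [ 0.6107 -0.0069  0.2088] toolx deg -95.82 y [ 0.0012 -0.0014 -1.    ] F [-2.76 -1.31 12.7 ] M [-0.137  1.085 -0.062] w 0.0134 j [ 0.19  0.47 -0.33  1.76  0.19  0.94 -1.89]
F world [-4.22 -0.52 12.54] F tool [  0.96 -12.54  -4.13] M tool [-1.054  0.037 -0.241] P [ 0.61067 -0.00684  0.20878] w 0.014035356180330865
t 11.425 pos [ 0.6107 -0.0068  0.2088] toolx deg -95.8 y [ 0.0012 -0.0011 -1.    ] F [-4.58 -0.33 12.46] M [-0.139  1.014 -0.029] w 0.014 j [ 0.19  0.47 -0.34  1.76  0.19  0.94 -1.89]
```

View pics/s3.png

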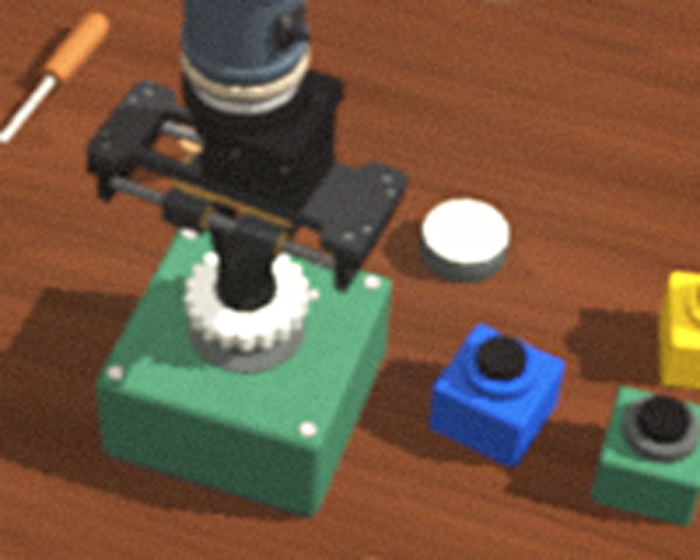

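Request:
carry_out:
  targets:
    - [[0, 0, 0], [0, 5, 0], 1]
    - [[0, 0, 0], [0, 5, 0], 1]
    - [[0, 0, 0], [0, 5, 0], 1]
    - [[0, 0, 0], [0, 5, 0], 1]
    - [[0, 0, 0], [0, 4, 0], 1]
    - [[0, 0, 0], [0, 3, 0], 1]
    - [[0, 0, 0], [0, 0, 0], 1]

```text
time_s: 12.4
position: [0.6106, -0.0072, 0.2088]
orientation: [-0.338, 0.338, -0.62, 0.622]
force: [-4.1, -0.5, 12.3]
gripper_width: 0.0139
```

```bash
python3 -c "
from h import *
delta();avg(6);delta()"
```

```text
t 12.4 pos [ 0.6106 -0.0072  0.2088] toolx deg -122.82 y [ 9.0e-04 -1.6e-03 -1.0e+00] F [-4.13 -0.5  12.3 ] M [-0.209  1.115 -0.02 ] w 0.0139 j [ 0.11  0.46 -0.23  1.77  0.13  0.93 -2.31]
F world [-4.2  -1.44 12.55] F tool [  3.49 -12.55  -2.74] M tool [-0.86   0.025 -0.751] P [ 0.61057 -0.00718  0.20875] w 0.013658403220746958
t 12.7 pos [ 0.6106 -0.0072  0.2087] toolx deg -122.8 y [ 9.0e-04 -1.4e-03 -1.0e+00] F [-3.87 -1.83 12.91] M [-0.139  1.157 -0.04 ] w 0.0137 j [ 0.11  0.46 -0.23  1.77  0.13  0.93 -2.31]
```

Request:
carry_out:
  targets:
    - [[0, 0, 0], [0, 2, 0], 1]
    - [[0, 0, 0], [0, 0, 0], 1]
    - [[0, -0.2, 0], [0, 0, 0], 1]
    - [[0, -0.2, 0], [0, 0, 0], 1]
    - [[0, -0.2, 0], [0, 0, 0], 1]
    - [[0, -0.12, 0], [0, 0, 0], 1]
    - [[0, 0, 0], [0, 0, 0], 1]
    - [[0, 0, 0], [0, 0, 0], 1]

```text
time_s: 13.7
position: [0.6104, -0.0071, 0.2137]
orientation: [-0.328, 0.328, -0.626, 0.627]
force: [-0.8, -1.7, 1.7]
gripper_width: 0.0136
```

```bash
python3 -c "
from h import *
delta();avg(5);delta()"
```

```text
t 13.7 pos [ 0.6104 -0.0071  0.2137] toolx deg -124.78 y [-0.e+00 -9.e-04 -1.e+00] F [-0.83 -1.67  1.7 ] M [-0.548  0.053 -0.04 ] w 0.0136 j [ 0.11  0.45 -0.22  1.77  0.12  0.94 -2.34]
F world [ 0.04 -3.19  1.59] F tool [ 2.6  -1.59  1.85] M tool [ 0.333  0.022 -0.612] P [ 0.61039 -0.0071   0.21376] w 0.013504511899535776
t 13.95 pos [ 0.6104 -0.0071  0.2138] toolx deg -124.78 y [-0.e+00 -8.e-04 -1.e+00] F [-0.13 -3.    1.73] M [-0.834  0.073 -0.016] w 0.0135 j [ 0.11  0.45 -0.22  1.77  0.12  0.94 -2.34]
```

Request:
carry_out:
  targets:
    - [[0, 0, 0], [0, 0, 0], -1]
    - [[0, 0, 0], [0, 0, 0], -1]
    - [[0, 0, 0], [0, 0, 0], -1]
    - [[0, 0, 0], [0, 0, 0], -1]
    - [[0, 0, 0], [0, 0, 0], -1]
    - [[0, -3, 0], [0, 0, 0], -1]
    - [[0, -4, 0], [0, 0, 0], -1]
    - [[0, -4, 0], [0, 0, 0], -1]
    - [[0, -4, 0], [0, 0, 0], -1]
    - [[0, 0, 0], [0, 0, 0], -1]
    - [[0, 0, 0], [0, 0, 0], -1]

```text
time_s: 15.32
position: [0.6099, -0.0065, 0.3633]
orientation: [0.327, -0.328, 0.627, -0.626]
force: [0.3, 0.1, -0.2]
gripper_width: 0.0868
```

Run:
```python
from h import *
delta()
m=camera_model('wrist');im=camera('wrist');save('w4',im);save('s4',camera('scene'),(200,130,400,290),3.5)
import pickle;pickle.dump(m,open('w4.pkl','wb'));np.save('w4.npy',im)
```

```text
t 15.325 pos [ 0.6099 -0.0065  0.3633] toolx deg -124.76 y [-1.1e-03 -2.0e-04 -1.0e+00] F [ 0.27  0.09 -0.2 ] M [0.046 0.01  0.023] w 0.0868 j [ 0.12  0.32 -0.23  1.59  0.08  1.24 -2.3 ]
```

View pics/w4.png

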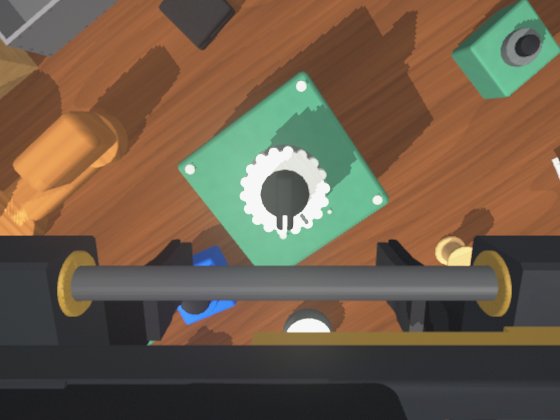

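View pics/s4.png

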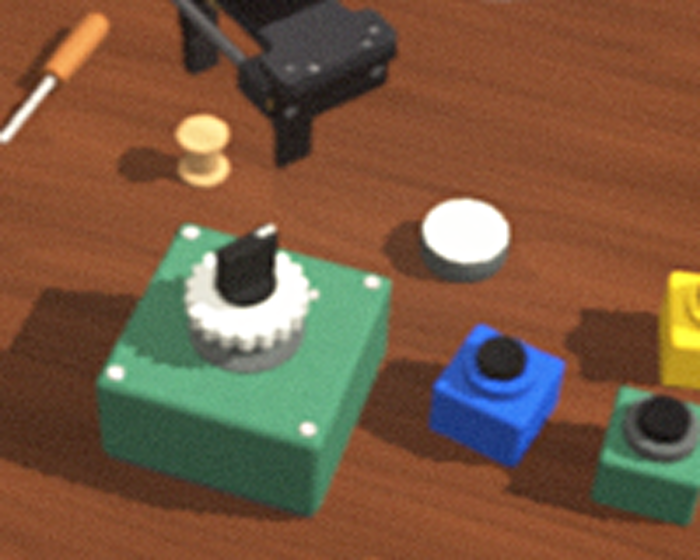

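Run:
```python
from h import *
import pickle
im=np.load('w4.npy');m=pickle.load(open('w4.pkl','rb'));m1=pickle.load(open('w1.pkl','rb'))
save('w4c',im,(220,130,350,250),5)
save('w1d',np.load('w1.npy'),(220,130,350,250),5)
```

```text
(no output)
```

View pics/w4c.png

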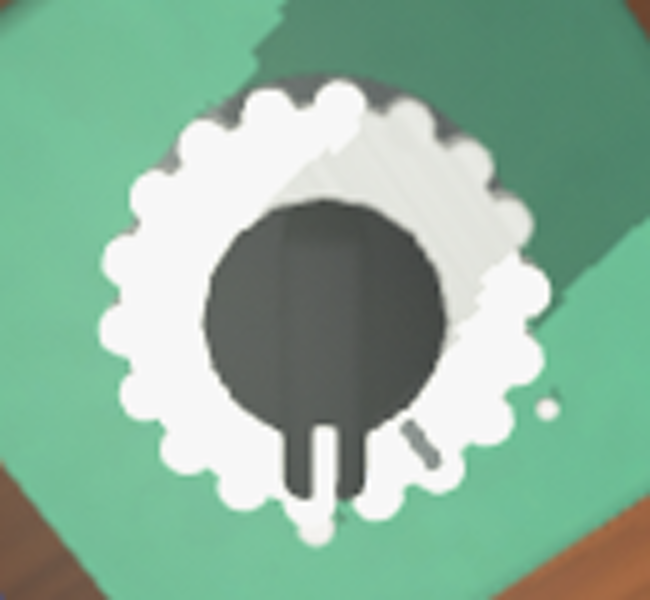

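View pics/w1d.png

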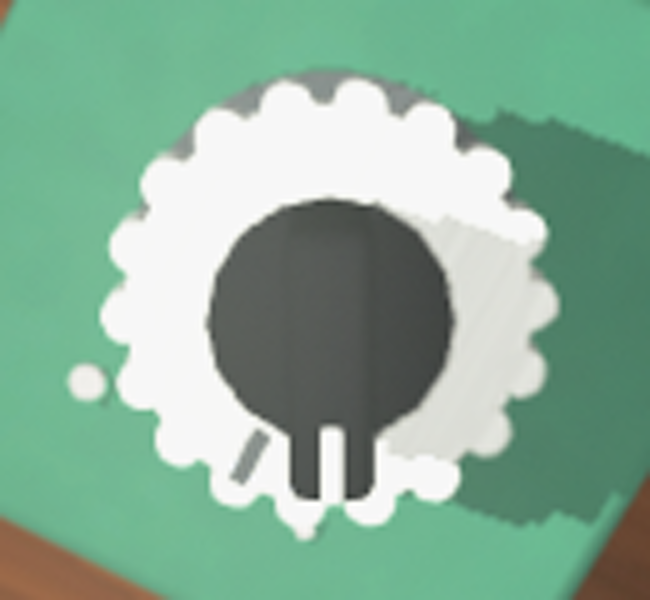

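Run:
```python
from h import *
import pickle
for f,ts in(('w1',[(264,434),(237,481)]),('w4',[(407,426),(434,466)])):
    m=pickle.load(open(f+'.pkl','rb'));im=np.load(f+'.npy')
    W=[at(m,220+u/5-.4,130+v/5-.4,.1285) for u,v in ts]
    d=W[1]-W[0];C=(np.array([.6099,-.0068]))
    # ring centre from blob of bright pixels vs projection
    mid=(W[0]+W[1])/2
    print(f,'tick dir',np.degrees(np.arctan2(d[1],d[0])).round(1),'mid ang',np.degrees(np.arctan2(*(mid[:2]-C)[::-1])).round(1),np.linalg.norm(mid[:2]-C))
m=camera_model('top')
for i,(c) in enumerate(['t5']): save(c,camera('top'),(110,150,330,260),3.6)
delta([.5652,.2741,.30])
```

```text
w1 tick dir 179.7 mid ang -177.5 0.03164095717973577
w4 tick dir 178.7 mid ang -178.6 0.03171109464102672
t 15.475 pos [ 0.6098 -0.0065  0.3624] toolx deg -124.76 y [-2.8e-03 -1.0e-04 -1.0e+00] F [-0.55  0.39 -1.01] M [ 0.032 -0.     0.034] w 0.0869 j [ 0.12  0.32 -0.23  1.59  0.08  1.24 -2.3 ]
shift cm [-20.52   6.25 -19.65]
```

View pics/t5.png

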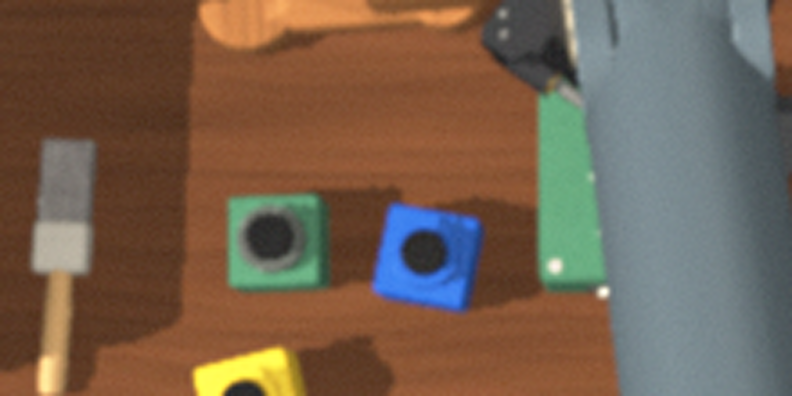

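Request:
carry_out:
  targets:
    - [[0, 0, 0], [0, -10, 0], 1]
    - [[0, 0, 0], [0, -10, 0], 1]
    - [[0, 0, 0], [0, -10, 0], 1]
    - [[0, 0, 0], [0, -10, 0], 1]
    - [[0, 0, 0], [0, -10, 0], 1]
    - [[0, 0, 0], [0, -10, 0], 1]
    - [[0, 0, 0], [0, 0, 0], 1]
  squeeze: 10

```text
time_s: 16.35
position: [0.6101, -0.0066, 0.3629]
orientation: [-0.596, 0.597, -0.38, 0.379]
force: [-0.2, -0.2, -0.4]
gripper_width: 0.0246
```

Run:
```python
from h import *
print(at(camera_model('top'),185,216.1,.072))
delta([.5645,.2755,.30])
```

```text
[0.56220569 0.27665702 0.072     ]
t 16.35 pos [ 0.6101 -0.0066  0.3629] toolx deg -64.88 y [-1.9e-03  3.0e-04 -1.0e+00] F [-0.2  -0.18 -0.36] M [-0.016 -0.03  -0.029] w 0.0246 j [ 0.25  0.34 -0.41  1.58  0.14  1.25 -1.32]
shift cm [-27.47   6.3    7.86]
```

Request:
carry_out:
  targets:
    - [[-4.58, 0, 1.31], [0, 0, 0], 1]
    - [[-4.58, 0, 1.31], [0, 0, 0], 1]
    - [[-4.58, 1, 1.31], [0, 0, 0], 1]
    - [[-4.58, 1, 1.31], [0, 0, 0], 1]
    - [[-4.58, 1, 1.31], [0, 0, 0], 1]
    - [[-4.57, 1, 1.31], [0, 0, 0], 1]
    - [[0, 0, 0], [0, 0, 0], 1]
    - [[0, 0, 0], [0, 0, 0], 1]

```text
time_s: 17.35
position: [0.5646, 0.2749, 0.3234]
orientation: [-0.596, 0.597, -0.379, 0.379]
force: [0.7, -0.3, -0.4]
gripper_width: 0.0007
```

Run:
```python
from h import *
delta([.5645,.2755,.30])
m=camera_model('wrist');im=camera('wrist');save('w5',im)
print(proj(m,[.5645,.2755,.072]))
for b in boxes_of('start_top','wrist')[:3]:
    u,v=b['xy'][0]*560,b['xy'][1]*420;print(round(b['score'],2),round(u),round(v),at(m,u,v,.072).round(4))
```

```text
t 17.35 pos [0.5646 0.2749 0.3234] toolx deg -64.88 y [-4.0e-04 -1.3e-03 -1.0e+00] F [ 0.75 -0.29 -0.37] M [-0.084 -0.026 -0.013] w 0.0007 j [-0.16  0.41 -0.5   1.59  0.21  1.19 -1.83]
shift cm [-0.06  2.34  0.02]
[282.71338158 187.63940203]
0.68 380 232 [0.5646 0.1701 0.072 ]
0.65 74 306 [0.3593 0.4189 0.072 ]
0.6 281 188 [0.5636 0.2773 0.072 ]
```

View pics/w5.png

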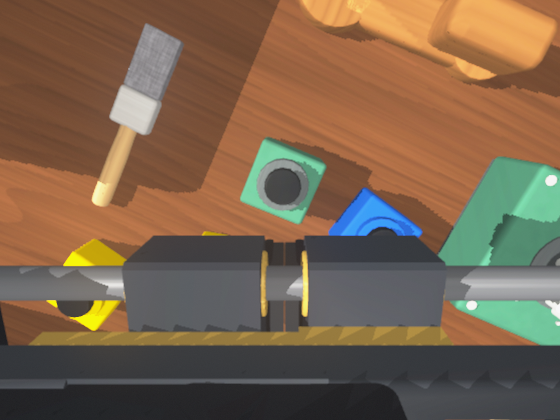

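The wrist view shows the green post's button at (283,186), within 2 mm of the planned position. The blue one is at (380,232) and clear of the fingers.

Request:
carry_out:
  targets:
    - [[0, 5, 0], [0, 0, 0], 1]
    - [[0, 5, 0], [0, 0, 0], 1]
    - [[0, 4.5, 0], [0, 0, 0], 1]
    - [[0, 2.5, 0], [0, 0, 0], 1]
    - [[0, 0, 0], [0, 0, 0], 1]
    - [[0, 0, 0], [0, 0, 0], 1]
    - [[0, 0, 0], [0, 0, 0], 1]

```text
time_s: 18.32
position: [0.5653, 0.2757, 0.1558]
orientation: [0.598, -0.596, 0.378, -0.38]
force: [-0.6, 0.4, -0.1]
gripper_width: 0.0004
```

Run:
```python
from h import *
avg(5);delta([.5640,.2755,.142]);save('s6',camera('scene'),(300,150,500,300),3.5)
```

```text
F world [ 0.1  -0.07  0.08] F tool [ 0.11 -0.08  0.06] M tool [ 0.02   0.001 -0.005] P [0.56479 0.27567 0.15504] w 0.0005232771113185652
t 18.575 pos [0.5645 0.2756 0.1545] toolx deg -64.76 y [ 9.e-04  3.e-04 -1.e+00] F [-0.08  0.47  0.04] M [0.009 0.063 0.011] w 0.0005 j [-0.2   0.58 -0.45  1.76  0.31  0.88 -1.92]
shift cm [-0.01  1.25 -0.05]
```

View pics/s6.png

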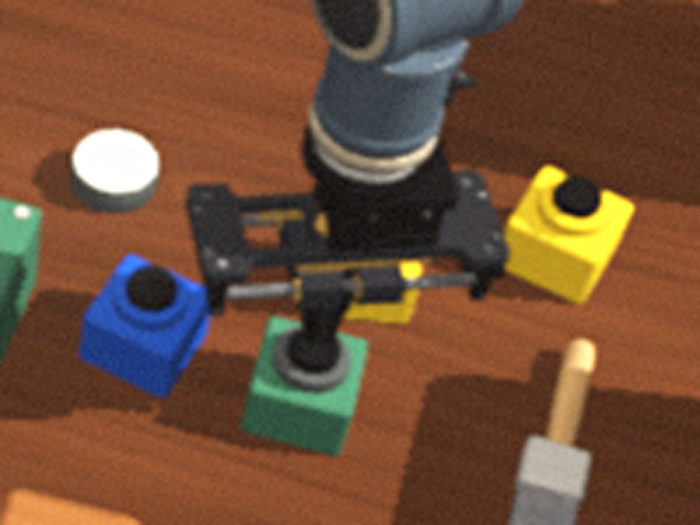

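Fingertips are at about 84 mm, over the cap. I'll press down about 19 mm in steps.

Request:
carry_out:
  targets:
    - [[0, 0.8, 0], [0, 0, 0], 1]
    - [[0, 0.5, 0], [0, 0, 0], 1]
    - [[0, 0.3, 0], [0, 0, 0], 1]
    - [[0, 0.25, 0], [0, 0, 0], 1]
    - [[0, 0, 0], [0, 0, 0], 1]
    - [[0, 0, 0], [0, 0, 0], 1]

```text
time_s: 19.38
position: [0.5642, 0.2754, 0.1362]
orientation: [-0.597, 0.597, -0.379, 0.379]
force: [-2.3, -1.1, 7.1]
gripper_width: 0.0007
```

Run:
```python
from h import *
avg(6);delta()
```

```text
F world [-2.37 -1.62  6.97] F tool [ 0.46 -6.97 -2.84] M tool [-0.704  0.016 -0.13 ] P [0.56414 0.2754  0.13616] w 0.0007160790516863074
t 19.675 pos [0.5642 0.2754 0.1362] toolx deg -64.76 y [-1.e-04 -8.e-04 -1.e+00] F [-2.1  -2.24  6.05] M [-0.37   0.529  0.008] w 0.0007 j [-0.21  0.6  -0.44  1.77  0.33  0.85 -1.93]
```

Request:
carry_out:
  targets:
    - [[0, 0.1, 0], [0, 0, 0], 1]
    - [[0, 0, 0], [0, 0, 0], 1]
    - [[0, -1, 0], [0, 0, 0], 1]
    - [[0, -3, 0], [0, 0, 0], 1]
    - [[0, -5, 0], [0, 0, 0], 1]
    - [[0, -5, 0], [0, 0, 0], 1]
    - [[0, -4, 0], [0, 0, 0], 1]
    - [[0, 0, 0], [0, 0, 0], 1]
    - [[0, 0, 0], [0, 0, 0], 1]
    - [[0, 0, 0], [0, 0, 0], 1]

```text
time_s: 20.92
position: [0.5638, 0.275, 0.3127]
orientation: [-0.596, 0.598, -0.379, 0.378]
force: [-0.6, -0.7, -0.1]
gripper_width: 0.0009
```

Run:
```python
from h import *
avg(4);delta()
save('t7',camera('top'));save('s7',camera('scene'),(170,130,450,320),2.8)
```

```text
F world [ 0.36  0.08 -0.25] F tool [0.08 0.25 0.36] M tool [ 0.003  0.006 -0.025] P [0.56405 0.27527 0.31312] w 0.00026006476936386446
t 21.125 pos [0.5642 0.2754 0.3135] toolx deg -64.75 y [-1.4e-03 -6.0e-04 -1.0e+00] F [ 0.18 -0.47 -0.31] M [-0.022 -0.06  -0.055] w 0.0003 j [-0.16  0.42 -0.5   1.6   0.22  1.17 -1.84]
```

View pics/t7.png

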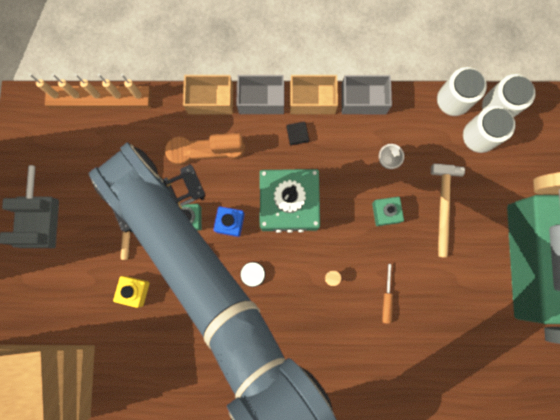

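View pics/s7.png

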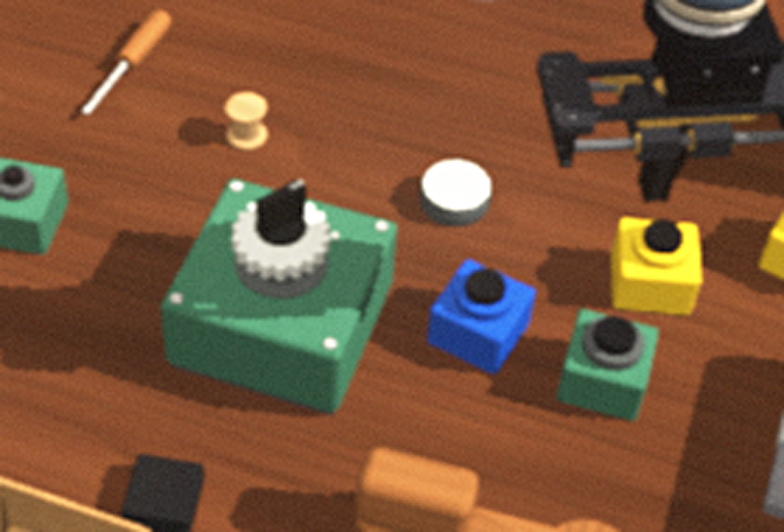

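The knob is set with its marked end at the set pip. The button is up again, the bystanders are where they were, and the arm is clear, so I'm handing in.

```bash
python3 -c "
from h import *
print(ticket.finish_job())"
```

```text
the job is handed in; nothing more can be done
None
```

I set the knob, let go of it, then pressed the large black button on the green left-hand post, and handed the job in at about 21 s. The hand-in reported no verdict.

- **Knob:** I pinched the wing and pushed it down, holding about 12.0–12.6 N during the turn. I turned it 64° clockwise, to about 1.27 rad by the wing's angle, eased it up and opened the fingers. After release the marked end points at the set pip, and it still looked set in the last pictures.
- **Ring:** its tick mark read within about 1° of its starting angle. That is within what I can measure from the pictures.
- **Large button:** pressed with about 7 N (5 N is enough), with the fingertips ending near 66 mm against a 72 mm top. I read full travel from that force and height, not from the joint itself. The cap shows raised again after I withdrew.
- **Everything else:** the arm never went near the small button. The loose things in view look unmoved; in the last top view the arm hides part of the brush. The arm is clear, with near-zero force on the wrist.
- **Disagreement:** the cameras differed by up to about 3.5 mm on the knob axis. I centred on the wing using the side force felt when closing gently.

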